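Tip an angle bracket onto its blank leg and push it home in the drilling corner

TASK

The foot of the angle bracket on the plywood drilling board has been drilled; now its upright leg, marked out but still blank, is to be drilled. By pushing only, with nothing gripped and without lifting the bracket off the board, tip it a quarter turn over its heel towards the long fence so that the blank leg lies flat on the board, then gently push it home into the corner, flush against both the long fence and the short side stop. Leave everything else where it is.

Things in the scene. Friction and masses are not known exactly. Their poses are not given: they have to be found in the camera images.
- board: Plywood drilling board, 330 x 460 mm, 18 mm thick, screwed to the bench; place and yaw vary. Origin: on its TOP face, at the long fence's working face. +x points away from the robot through the fence, +y left along the fence, z up. Board: x -280 to +50, y -250 to +210 mm. Fence: fixed angle iron along the whole far edge, working face the plane x = 0, 30 mm high.
- corner (a point): Point on the board's top face where the working faces of fence and side stop meet: (0, 170, 0) mm in the board's frame, same axes. The side stop is a fixed flat steel bar; its working face is the plane through this point looking to -y, 16 mm high (screw heads to 20), 25 mm wide, from 21 to 136 mm short of the fence (the corner itself is open).
- bracket: Loose dark steel angle bracket, legs 80 and 60 mm, 70 mm wide, 10 mm thick, 0.57 to 0.89 kg. Origin: outer corner edge of the heel, mid-width; at the start on the board's top face, z up. Own frame: drilled foot (two 11 mm holes) x 0 to -60, z 0 to 10 mm; blank upright leg (no holes, two scribed white crosses inside) x -10 to 0, z 0 to 80 mm; y -35 to +35 mm. Foot on the robot's side.
- heel_left (a point): Point on the bracket: left end of the heel edge, (0, 35, 0) mm in its frame, same axes; home: at the stop's plane. At the start the heel is 100 to 125 mm short of the fence, yaw within 0.3 rad of the board's, the bracket's middle 75 to 145 mm right of the stop's face.
- toe_left (a point): Point on the bracket: free end of the blank leg, outer face, left corner, (0, 35, 80) mm in its frame, same axes; home: at the fence and the stop's plane. Pushed on its inner face near the top (1.5 to 4 N) the leg tips over the heel to the fence side, balances at 31 degrees, then falls by itself.
- toe_right (a point): Point on the bracket: free end of the blank leg, outer face, right corner, (0, -35, 80) mm in its frame, same axes; home: at the fence. Once tipped, the bracket's x axis points straight down, its z axis to the fence, and the drilled leg stands 60 mm high at the heel; it slides on the board at 4 to 10 N.
- paste: Bystander: small green tin with a metal lid, 54 mm across, 42 mm high, on the right part of the board. Origin under its centre.
- punch: Bystander: square-shank centre punch, 125 mm long, 10 mm thick, lying on the right part of the board nearer the robot. Origin under the middle of its shank, 37 mm from its blunt end; x along it.
- socket: Bystander: deep socket, 30 mm across, 60 mm high, standing on the left part of the board nearer the robot. Origin under its centre.
- square: Bystander: engineer's square lying flat on the bench to the left of the board, stock 100 x 22 x 16 mm along its x, blade 150 mm along its y. Origin under the middle of the stock.
- drill: Bystander: cordless drill lying on its side on the bench to the left of the board, about 300 x 210 x 68 mm. Origin under the motor housing.
- done_bracket1: Bystander: finished bracket of the same size with holes in both legs, standing on the bench to the right of the board. Origin on the heel edge.
- done_bracket2: Bystander: second finished bracket, as done_bracket1.
Not all that is in view belongs to the job. What is shaped like the bracket but blue or orange is not meant.

How it is judged:
By the outcome, as a careful person would: the job done as asked, in the order asked, and still so for the second after the job is handed in, with the robot touching nothing.
It also fails if it takes over 70 s, if anything falls off the work surface, if the arm or the gripper's body presses on something with over 40 N, if the wrist force passes 120 N, or if a joint passes its speed limit or range.

ROBOT

A 6-joint arm with a two-finger parallel gripper is mounted at the origin on the work surface. World frame = base frame: x ahead of the robot, y to its left, z up, the work surface at z = 0. Lengths are in m, angles in rad, forces in N, time in s.
With the tool pointing down it reaches from about 0.3 to 0.75 m from the base axis. Payload 8.5 kg.
Tool frame: the origin (TCP) lies at the very end of the fingers, on their centre line; the grasp point (between the pads) lies 19 mm behind it; z points along the fingers, y is the direction in which the jaws open and shut (so a half turn about z gives the same grasp; the last joint's range is limited). The gripper opens to 85 mm and grips with 20 to 120 N. Pads are 22 mm wide; open, the fingers measure 114 mm over their backs; the gripper's body (76 mm by 85 mm) begins 54 mm behind the grasp point. The pads swing forward as they close: fully open they stand 13 mm farther back than shut.
Start: joints at [-1.536, 0.381, 1.297, -0, 1.464, -0.215], TCP at [0.136, -0.533, 0.231] pointing down, gripper open.
Joint ranges: [-3.11, 3.11], [-0.89, 2.33], [0.22, 2.48], [-1.42, 4.56], [0.17, 2.85], [-2.88, 2.88]. Speed limits (rad/s): [2.39, 2.39, 3.14, 3.14, 3.14, 3.14].

INTERFACE

Orientations are given as a 3x3 rotation matrix whose columns are the frame's x, y, z axes.
In Python, from plant import monitor, viewer, job_done gives the robot as it stands.
- The arm moves only by the shell command python3 -m handwheel 'ROWS' [FORCE]. ROWS is JSON, a list of rows, each a list of 5 numbers: the shift along the tool's x, y, z as a fraction of full scale, then the turn about the tool's z as a fraction of full scale, then the gripper command: -1 is shut, 1 is fully open, values between are in proportion. In form: [[x, y, z, twist, fingers], ...]. A call has 1 to 20 rows; each row is the pose to reach, as a shift and turn from the pose measured when the call began, along the tool's axes at that moment; what a row does not reach only later rows make up. Full scale, the value 1, is 0.75 m for a shift and pi/2 rad for a turn. A row lasts 1/8 s, in which the tool goes at most 62.5 mm and 10.7 degrees, less where a joint would pass 70% of its speed; a pose out of reach is approached as far as the arm can. A call with a number of a shift or a turn outside -1 to 1 is refused whole. A call with a gripper value outside its range is refused whole. The fingers move at their own pace and stop on an object; FORCE is the grip in N (left out, the last holds). Time passes only in rows, so rows that repeat a pose let the fingers close. It gives the time, the measured TCP pose, the force and the opening at its end, in the units of the state.
- monitor.observe(): the state, without advancing time (a new reading comes with each control period).
- viewer.capture(name): name is "side" or "top"; returns a dict with "color" (420x560x3 uint8, red, green, blue), "fovy" (degrees; the focal length in pixels is half the picture's height over the tangent of half this angle, whatever the lens; pixels are square), "cx", "cy" (the principal point, pixels), "k1" (the pictures are not rectified: a ray, as slopes to the right and down, at radius r is drawn at 1 + k1 r^2 times it, then the intrinsics apply), "T" (4x4, takes a point from camera to world coordinates). Camera axes: x right, y down, z forward; pixel columns grow to the right and rows downward; lengths in m; the calibration is good to about 2 mm. A picture is of the moment at which its call begins. There is no depth.
- job_done(): hands the job in, once; it reports no verdict.
The state is a dict: "clock": time; "joints": joint angles; "dq": joint speeds; "joint_efforts": joint torques, N m; "eef_pos": TCP position; "tool_rot": TCP orientation; "contact_force": force on the tool from outside, world axes, zero at the start; "ft_torque": the same for the moment, N m; "opening": finger opening in m.
Only numpy, scipy, OpenCV 4.12 (cv2) and the standard library are available. Lean on these libraries where they do the work, as an engineer would, in place of code of your own. Each camera call takes 0.05 s, during which the arm holds its last target. There are 200 camera calls.

## Working session

There is one attempt and no reset: what is moved stays moved. The work goes in short steps, Python scripts to look and compute and a shell command to move; the robot and the scene stay as the last step left them, time stands still between calls to the robot, and variables do not carry over. Pictures are saved under pics/ and viewed, and the job is handed in when it is done.

```bash
mkdir -p pics; ls; cat > h.py <<'E'
import numpy as np, cv2
from plant import monitor, viewer, job_done
def K(c):
    H,W=c["color"].shape[:2]; f=H/2/np.tan(np.radians(c["fovy"])/2)
    return np.array([[f,0,c["cx"]],[0,f,c["cy"]],[0,0,1.]]), np.array([c["k1"],0,0,0,0.])
def ray(c,uv):
    k,d=K(c); p=cv2.undistortPointsIter(np.array(uv,float).reshape(-1,1,2),k,d,None,None,(3,50,1e-10)).reshape(-1,2)
    T=np.array(c["T"]); r=np.c_[p,np.ones(len(p))]@T[:3,:3].T
    return T[:3,3],r
def onz(c,uv,z):
    o,r=ray(c,uv); return o+r*((z-o[2])/r[:,2])[:,None]
def proj(c,P):
    k,d=K(c); Ti=np.linalg.inv(np.array(c["T"]))
    return cv2.projectPoints(np.array(P,float).reshape(-1,1,3),cv2.Rodrigues(Ti[:3,:3])[0],Ti[:3,3],k,d)[0].reshape(-1,2)
def tri(c1,uv1,c2,uv2):
    o1,r1=ray(c1,[uv1]);o2,r2=ray(c2,[uv2]);A=np.c_[r1[0],-r2[0]];s=np.linalg.lstsq(A,o2-o1,rcond=None)[0]
    a=o1+s[0]*r1[0];b=o2+s[1]*r2[0];return (a+b)/2,np.linalg.norm(a-b)
def save(c,n,crop=None,s=1):
    im=c["color"][...,::-1]
    if crop: x0,y0,x1,y1=crop; im=im[y0:y1,x0:x1]
    cv2.imwrite("pics/"+n,cv2.resize(im,None,fx=s,fy=s,interpolation=cv2.INTER_CUBIC))
E
python3 - <<'E'
from h import *
import pickle
d={}
for n in("top","side"):
    c=viewer.capture(n); d[n]=c; save(c,n+"0.png"); print(n,c["fovy"],c["cx"],c["cy"],c["k1"],np.round(c["T"],3).tolist())
pickle.dump(d,open("c0.pkl","wb")); print(monitor.observe())
E
```

```text
pics
top 44.95271912079327 282.23908575507534 212.03873817493985 0.025465158834642176 [[-0.021, -0.99, 0.138, 0.276], [-1.0, 0.021, -0.001, -0.041], [-0.002, -0.138, -0.99, 1.794], [0.0, 0.0, 0.0, 1.0]]
side 51.52612706875865 273.9925749447457 214.18084267353265 0.04534963184953313 [[-0.711, -0.494, 0.5, -0.083], [-0.703, 0.517, -0.488, 0.563], [-0.017, -0.699, -0.715, 0.945], [0.0, 0.0, 0.0, 1.0]]
{'clock': 0.1, 'joints': array([-1.53632682e+00,  3.81153683e-01,  1.29817194e+00, -3.03198486e-06,
        1.46360100e+00, -2.15302896e-01]), 'dq': array([ 0.00200452, -0.00141858, -0.00378845,  0.00059105, -0.00092477,
       -0.00033638]), 'joint_efforts': array([ 1.74189361e-03, -4.49224484e+01, -2.31656778e+01, -2.36407213e-04,
        3.69940666e-03,  4.71385107e-06]), 'eef_pos': array([ 0.13593701, -0.53266433,  0.23076446]), 'tool_rot': array([[ 9.68968632e-01,  2.47183712e-01, -4.89848108e-05],
       [ 2.47183556e-01, -9.68967756e-01,  1.33306910e-03],
       [ 2.82048267e-04, -1.30381038e-03, -9.99999110e-01]]), 'contact_force': array([-0.76373979, -0.64641089,  0.09485403]), 'ft_torque': array([-0.00417487, -0.0156652 ,  0.01852122]), 'opening': 0.08520467206738798}
```

View pics/top0.png

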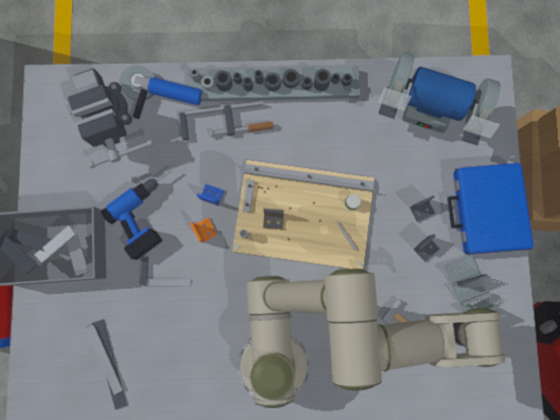

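View pics/side0.png

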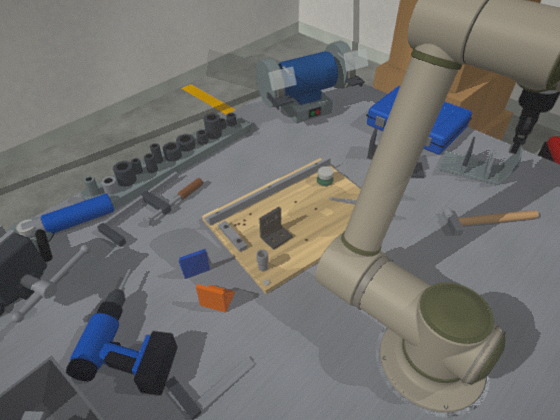

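Bracket-like candidates: dark bracket on the board (top 273,219; side 274,228), done brackets on the bench (top 424,208 and 427,247), blue (top 210,193), orange (top 204,230). By the description the one on the board is the right one; next I check it in close crops.

```bash
python3 - <<'E'
from h import *
import pickle
d=pickle.load(open("c0.pkl","rb"))
save(d["top"],"top_b.png",(225,150,385,280),5); save(d["side"],"side_b.png",(190,150,350,300),5)
E
```

```text
(no output)
```

View pics/top_b.png

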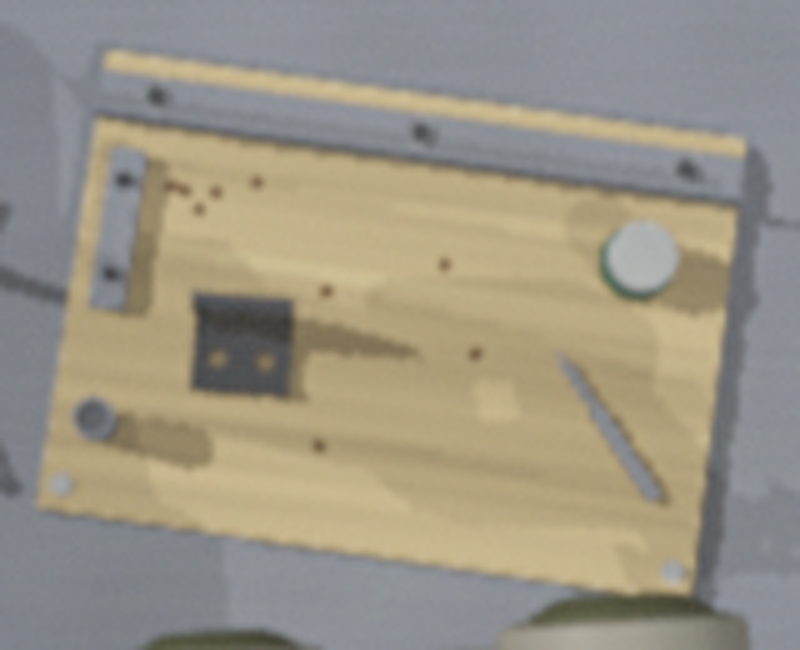

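View pics/side_b.png

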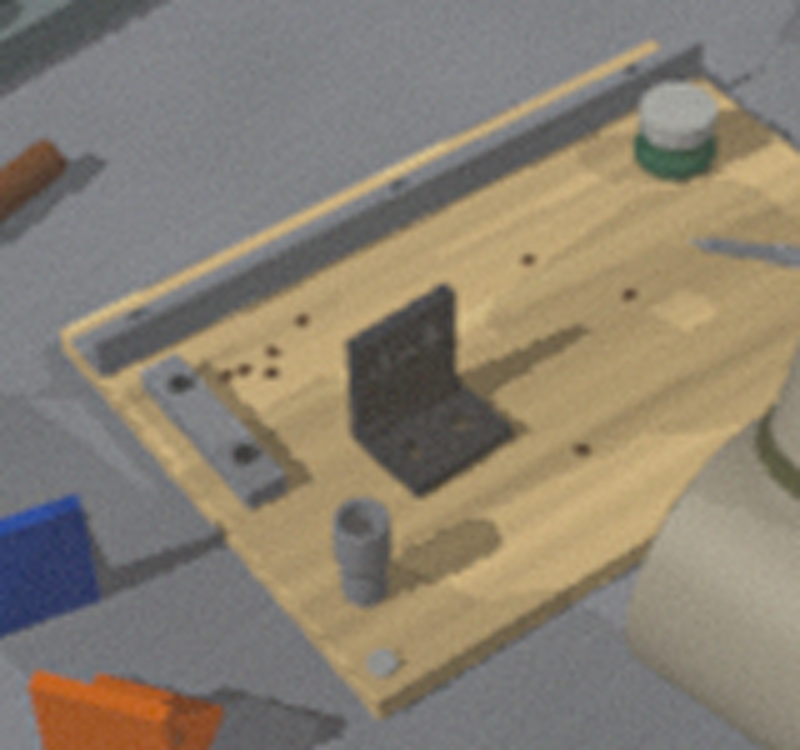

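```bash
cat > meas0.py <<'E'
from h import *
import pickle
d=pickle.load(open("c0.pkl","rb")); t,s=d["top"],d["side"]
def T(p): return [(225+x/5,150+y/5) for x,y in p]
def S(p): return [(190+x/5,150+y/5) for x,y in p]
b=onz(t,T([(37,507),(692,597),(745,137),(107,50)]),.018); print("board NL NR FR FL",np.round(b,4))
L=lambda i,j:np.linalg.norm(b[i]-b[j])
print("near,right,far,left",L(0,1),L(1,2),L(2,3),L(3,0)," yaw",np.arctan2(*(-(b[0]-b[1])*[1,-1,1])[:2]),np.arctan2(*((b[3]-b[2])*[-1,1,1])[:2]))
bs=onz(s,S([(62,335),(380,703)]),.018); print("side FL NL",np.round(bs,4))
k=onz(t,T([(195,293),(295,298)]),.098); print("toe L,R top",np.round(k,4),np.linalg.norm(k[0]-k[1]))
f=onz(t,T([(190,390),(290,398)]),.025); print("foot tip L,R",np.round(f,4),np.linalg.norm(f[0]-f[1]))
for n,a,c in(("toeL",(195,293),(347,340)),("toeR",(295,298),(453,286))): print(n,tri(t,T([a])[0],s,S([c])[0]))
# fence foot (z .018) side & top edge, stop
print("fence foot top view",np.round(onz(t,T([(97,118),(737,207)]),.048),4)," side foot",np.round(onz(s,S([(105,376),(690,80)]),.018),4))
print("stop z.034 top: far-right,near-right",np.round(onz(t,T([(146,152),(125,311)]),.034),4))
print("socket,tin",np.round(onz(t,T([(95,419)]),.078),4),np.round(onz(t,T([(642,257)]),.06),4))
E
python3 meas0.py
```

```text
board NL NR FR FL [[ 0.3887  0.1346  0.018 ]
 [ 0.3167 -0.32    0.018 ]
 [ 0.6414 -0.3718  0.018 ]
 [ 0.7147  0.082   0.018 ]]
near,right,far,left 0.4602741459591977 0.32878493063362385 0.4596684290410316 0.3302706259417473  yaw -0.15705090273873368 -0.16028042809937726
side FL NL [[0.7098 0.0851 0.018 ]
 [0.3885 0.1369 0.018 ]]
toe L,R top [[ 0.5257  0.019   0.098 ]
 [ 0.5208 -0.0485  0.098 ]] 0.06761751740667096
foot tip L,R [[ 0.4678  0.0262  0.025 ]
 [ 0.4607 -0.0438  0.025 ]] 0.07029012252995785
toeL (array([0.52708668, 0.01998546, 0.09605991]), np.float64(0.0029254981090204683))
toeR (array([ 0.51985108, -0.04981397,  0.09281223]), np.float64(0.004302163983242362))
fence foot top view [[ 0.6586  0.0875  0.048 ]
 [ 0.5856 -0.3584  0.048 ]]  side foot [[ 0.6656  0.0887  0.018 ]
 [ 0.5921 -0.3533  0.018 ]]
stop z.034 top: far-right,near-right [[0.6364 0.0542 0.034 ]
 [0.5234 0.0704 0.034 ]]
socket,tin [[0.4437 0.0889 0.078 ]] [[ 0.5498 -0.2891  0.06  ]]
```

Measured: board yaw ≈ -0.159, corner ≈ (0.659, 0.050), bracket heel mid ≈ (0.523, -0.015), bracket yaw ≈ -0.10. These agree with the given sizes: board edges within 1 mm, stop face at y = 170. The crops show no third possibility, since the bracket on the board has a blank upright leg and two holes in the foot. Moving above the foot now.

```bash
cat >> h.py <<'E'
O=np.array([.6321,-.1174,.018]); BY=-.159
def RZ(a): return np.array([[np.cos(a),-np.sin(a),0],[np.sin(a),np.cos(a),0],[0,0,1]])
def B2W(p): return O+RZ(BY)@np.array(p,float)
def W2B(p): return RZ(BY).T@(np.array(p,float)-O)
def go(p,yaw):
    s=monitor.observe(); R=s["tool_rot"]; y0=np.arctan2(R[1,0],R[0,0])
    print("clock",s["clock"],"tcp",s["eef_pos"].round(4),"board",W2B(s["eef_pos"]).round(4),"yaw",y0.round(4),"F",np.round(s["contact_force"],1))
    print("rows to",np.round(p,4),(R.T@(np.array(p)-s["eef_pos"])/.75).round(4),"twist",round((y0-yaw)/(np.pi/2),4))
E
python3 -c "
from h import *
go([.4785,-.0103,.16],-.1)"
```

```text
clock 0.1 tcp [ 0.1359 -0.5327  0.2308] board [-0.4242 -0.4886  0.2128] yaw 0.2498 F [-0.8 -0.6  0.1]
rows to [ 0.4785 -0.0103  0.16  ] [ 0.6147 -0.5618  0.0953] twist 0.2227
```

```bash
python3 -m handwheel '[[0.1,-0.09,0,0.04,-1],[0.15,-0.14,0,0.08,-1],[0.2,-0.18,0,0.12,-1],[0.25,-0.23,0,0.16,-1],[0.3,-0.275,0,0.2,-1],[0.35,-0.32,0,0.2227,-1],[0.4,-0.365,0,0.2227,-1],[0.45,-0.41,0,0.2227,-1],[0.5,-0.457,0,0.2227,-1],[0.55,-0.503,0,0.2227,-1],[0.58,-0.53,0.02,0.2227,-1],[0.6147,-0.5618,0.05,0.2227,-1],[0.6147,-0.5618,0.0953,0.2227,-1],[0.6147,-0.5618,0.0953,0.2227,-1],[0.6147,-0.5618,0.0953,0.2227,-1],[0.6147,-0.5618,0.0953,0.2227,-1],[0.6147,-0.5618,0.0953,0.2227,-1]]' 40
python3 - <<'E'
from h import *
import pickle
go([.4785,-.0103,.083],-.1)
c=viewer.capture("side"); save(c,"side1.png",(170,100,370,300),4)
t=viewer.capture("top"); save(t,"top1.png",(225,150,385,280),4)
E
```

```text
clock: 2.22
eef_pos: [0.4787, -0.0107, 0.1608]
tool_rot: [[0.995, -0.1, 0.001], [-0.1, -0.995, 0.001], [0.001, -0.001, -1.0]]
contact_force: [-0.3, -0.3, -0.6]
opening: -0.0001
clock 2.225 tcp [ 0.4787 -0.0107  0.1608] board [-0.1683  0.0811  0.1428] yaw -0.1005 F [-0.3 -0.3 -0.6]
rows to [ 0.4785 -0.0103  0.083 ] [-0.0005 -0.0003  0.1037] twist -0.0003
```

View pics/side1.png

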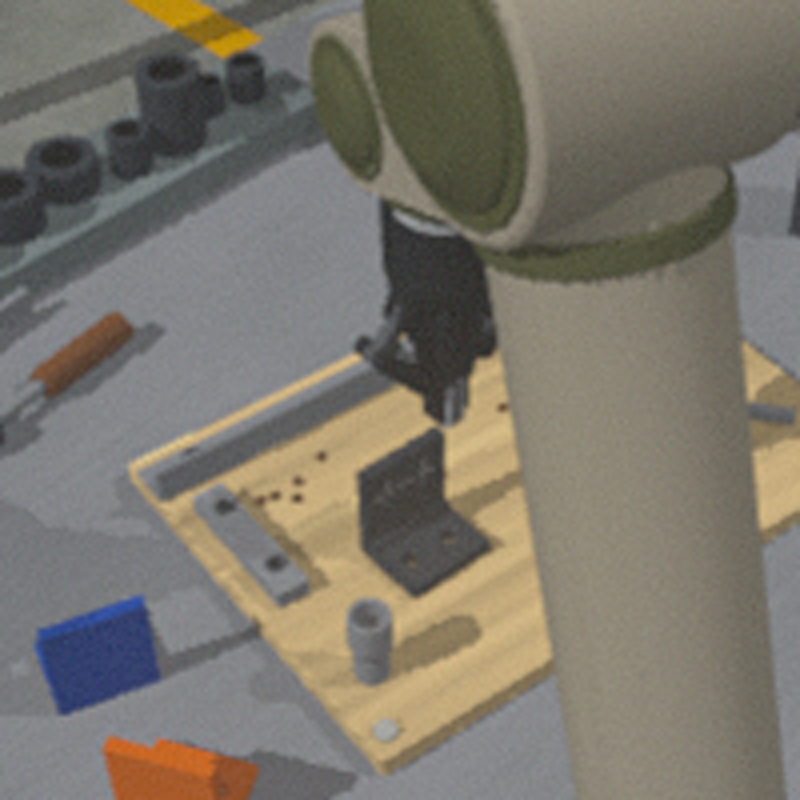

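View pics/top1.png

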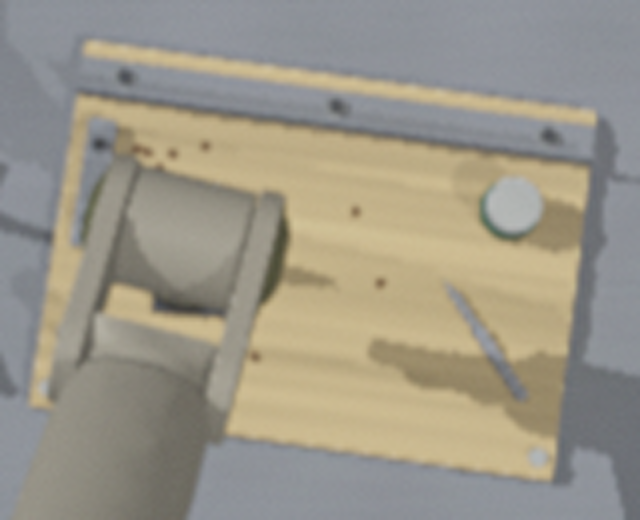

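Side view: shut fingers (crop ~450,410) hang above the foot behind the leg; the leg's scribed crosses face them. Next I descend and approach.

```bash
python3 -m handwheel '[[0,0,0.05,0,-1],[0,0,0.09,0,-1],[0,0,0.1037,0,-1],[0,0,0.1037,0,-1],[0.01,0,0.1037,0,-1],[0.018,0,0.1037,0,-1],[0.018,0,0.1037,0,-1]]' | egrep 'clock|eef|force'
python3 -m handwheel '[[0.006,0,0,0,-1],[0.012,0,0,0,-1],[0.018,0,0,0,-1],[0.024,0,0,0,-1],[0.024,0,0,0,-1]]'| egrep 'clock|eef|force'
python3 - <<'E'
from h import *
c=viewer.capture("side"); save(c,"side2.png",(210,150,330,270),5)
E
```

```text
clock: 3.2
eef_pos: [0.4928, -0.0119, 0.0831]
contact_force: [-0.9, 0.1, 0.2]
clock: 3.82
eef_pos: [0.5108, -0.0137, 0.083]
contact_force: [-1.6, -0.9, 1.6]
```

View pics/side2.png

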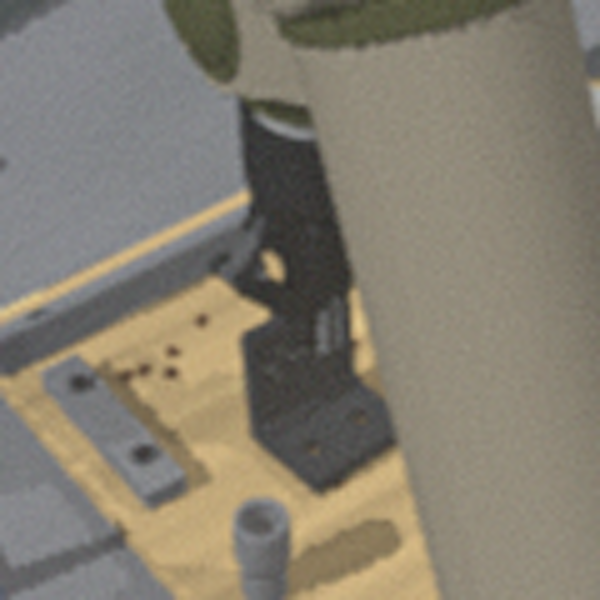

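Fingers are on the leg's inner face (crop 320,330) and it has begun tipping. I keep pushing through the balance point.

```bash
python3 -m handwheel '[[0.006,0,0,0,-1],[0.012,0,0,0,-1],[0.018,0,0,0,-1],[0.024,0,0,0,-1],[0.03,0,0,0,-1],[0.036,0,0,0,-1],[0.042,0,0,0,-1],[0.048,0,0,0,-1],[0.054,0,0,0,-1],[0.058,0,0,0,-1],[0.058,0,0,0,-1],[0.058,0,0,0,-1],[0.058,0,0,0,-1]]'| egrep 'clock|eef|force'
python3 - <<'E'
from h import *
c=viewer.capture("side"); save(c,"side3.png",(190,130,340,280),5)
E
```

```text
clock: 5.5
eef_pos: [0.5538, -0.018, 0.0831]
contact_force: [0.5, -0.7, -0.7]
```

View pics/side3.png

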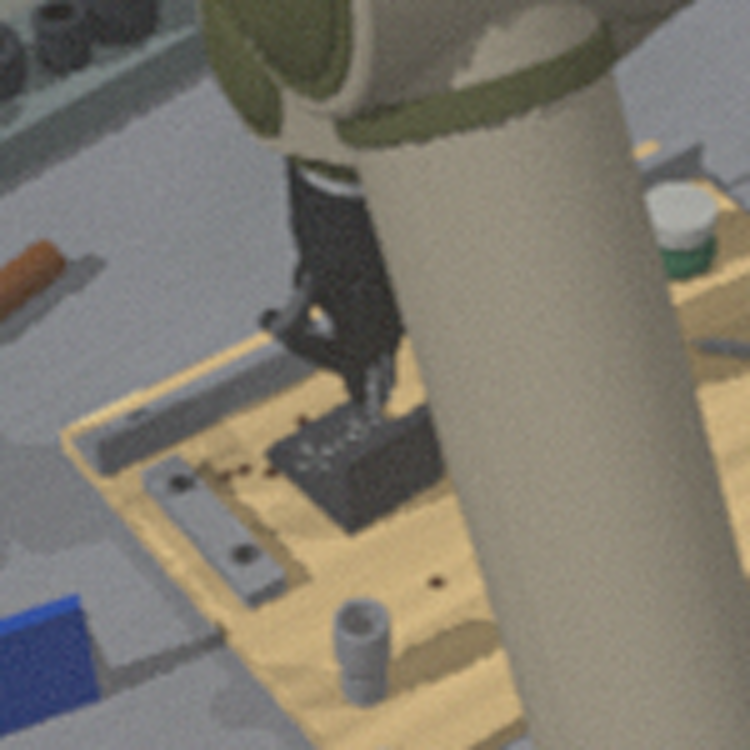

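It tipped cleanly: crosses face up (crop ~340,440) and the drilled leg stands at the heel. I lift off and move to the right for a measurement.

```bash
python3 -c "
from h import *
go(B2W([-.10,-.08,.12]),BY)"
```

```text
clock 5.55 tcp [ 0.5538 -0.018   0.0831] board [-0.093   0.0857  0.0651] yaw -0.1002 F [-0.2 -0.3 -0.1]
rows to [ 0.5207 -0.1806  0.138 ] [-0.0222  0.22   -0.0734] twist 0.0375
```

```bash
python3 -m handwheel '[[0,0,-0.04,0,-1],[0,0,-0.0734,0,-1],[0,0.05,-0.0734,0,-1],[-0.0222,0.12,-0.0734,0.0375,-1],[-0.0222,0.18,-0.0734,0.0375,-1],[-0.0222,0.22,-0.0734,0.0375,-1],[-0.0222,0.22,-0.0734,0.0375,-1],[-0.0222,0.22,-0.0734,0.0375,-1]]'| egrep 'clock|eef|force'
python3 - <<'E'
from h import *
import pickle
d={n:viewer.capture(n) for n in("top","side")}; pickle.dump(d,open("c1.pkl","wb"))
save(d["side"],"side4.png",(190,150,310,270),6); save(d["top"],"top4.png",(235,155,335,255),6)
E
```

```text
clock: 6.55
eef_pos: [0.5206, -0.1799, 0.1379]
contact_force: [0.1, 1.4, 0.9]
```

View pics/side4.png

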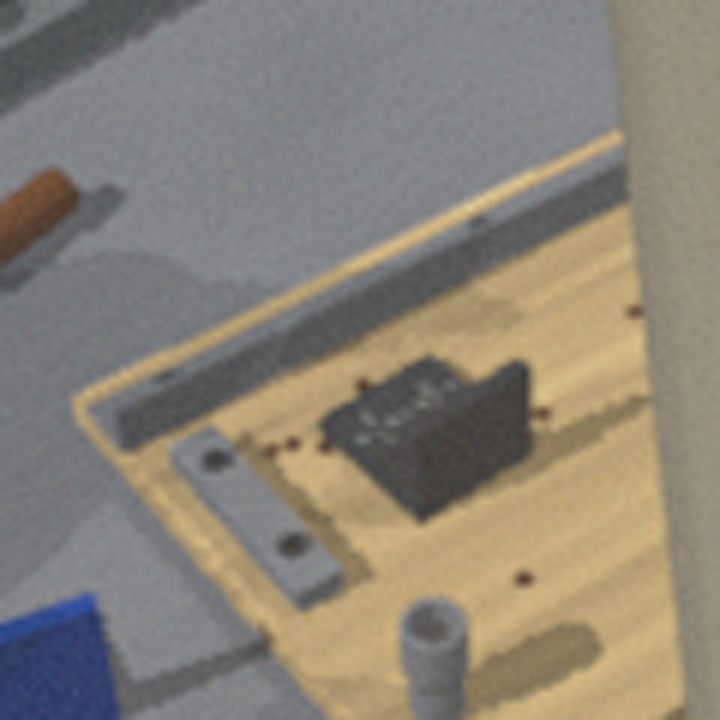

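View pics/top4.png

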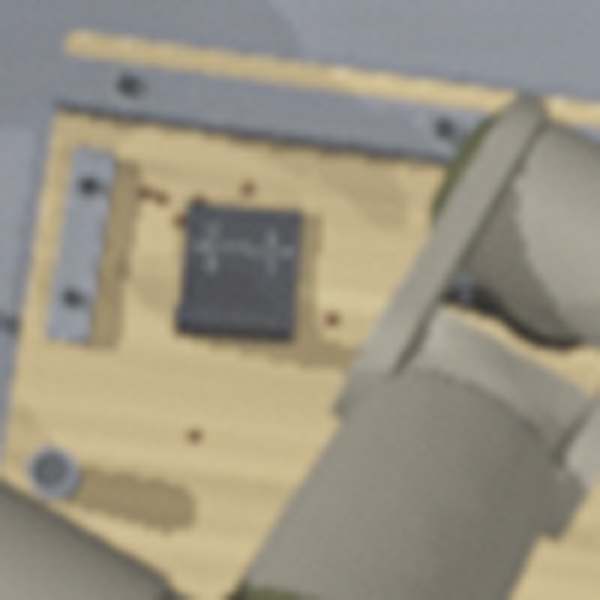

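Top: toe edge at crop (187,203)-(302,212), heel at (175,332)-(295,340). Side: the leg lies flat and the standing leg is upright. Converting these to board coordinates.

```bash
python3 - <<'E'
from h import *
import pickle
d=pickle.load(open("c1.pkl","rb")); t,s=d["top"],d["side"]
P=lambda p:[(235+x/6,155+y/6) for x,y in p]; Q=lambda p:[(190+x/6,150+y/6) for x,y in p]
for n,r in(("toeL,R",onz(t,P([(187,203),(302,212)]),.028)),("heeltopL,R",onz(t,P([(175,332),(295,340)]),.078)),("stop far,near z.034",onz(t,P([(116,152),(92,342)]),.034)),("side heelL bottom,toeL top",np.r_[onz(s,Q([(421,522)]),.018),onz(s,Q([(322,420)]),.028)]),("fence foot",onz(t,P([(55,107),(400,157)]),.018))):
    print(n,[W2B(x).round(4).tolist() for x in r])
go(B2W([-.10,.015,.005]),BY); go(B2W([-.10,-.01,.005]),BY)
E
```

```text
toeL,R [[-0.046, 0.1243, 0.01], [-0.042, 0.0565, 0.01]]
heeltopL,R [[-0.1297, 0.1175, 0.06], [-0.1249, 0.0493, 0.06]]
stop far,near z.034 [[-0.0226, 0.1697, 0.016], [-0.1362, 0.1672, 0.016]]
side heelL bottom,toeL top [[-0.1235, 0.1207, 0.0], [-0.048, 0.126, 0.01]]
fence foot [[0.0025, 0.211, 0.0], [0.0007, 0.0036, 0.0]]
clock 6.65 tcp [ 0.5208 -0.1795  0.138 ] board [-0.1001 -0.079   0.12  ] yaw -0.1578 F [-0.8  0.4  0.2]
rows to [ 0.5357 -0.0868  0.023 ] [ 1.000e-04 -1.251e-01  1.535e-01] twist 0.0008
clock 6.65 tcp [ 0.5208 -0.1795  0.138 ] board [-0.1001 -0.079   0.12  ] yaw -0.1578 F [-0.8  0.4  0.2]
rows to [ 0.5318 -0.1114  0.023 ] [ 1.000e-04 -9.170e-02  1.534e-01] twist 0.0008
```

```bash
python3 -m handwheel '[[0,-0.04,0,0.0008,-1],[0,-0.0917,0.04,0.0008,-1],[0,-0.0917,0.1,0.0008,-1],[0,-0.0917,0.14,0.0008,-1],[0,-0.0917,0.1534,0.0008,-1],[0,-0.0917,0.1534,0.0008,-1],[0,-0.0917,0.1534,0.0008,-1]]'| egrep 'clock|eef|force'
python3 -m handwheel '[[0,-0.01,0,0,-1],[0,-0.02,0,0,-1],[0,-0.03,0,0,-1],[0,-0.04,0,0,-1],[0,-0.048,0,0,-1],[0,-0.053,0,0,-1],[0,-0.058,0,0,-1],[0,-0.063,0,0,-1],[0,-0.068,0,0,-1],[0,-0.073,0,0,-1],[0,-0.073,0,0,-1]]'| egrep 'clock|eef|force'
python3 - <<'E'
from h import *
go(B2W([-.10,.075,.005]),BY)
c=viewer.capture("side"); save(c,"side5.png",(190,150,310,270),6)
E
```

```text
clock: 7.52
eef_pos: [0.5324, -0.1116, 0.0243]
contact_force: [-0.1, 0.1, 0.2]
clock: 8.9
eef_pos: [0.5412, -0.0576, 0.0246]
contact_force: [-1.5, -3.6, 3.2]
clock 8.9 tcp [ 0.5412 -0.0576  0.0246] board [-0.0992  0.0446  0.0066] yaw -0.1586 F [-1.5 -3.6  3.2]
rows to [ 0.5452 -0.0275  0.023 ] [-0.0011 -0.0405  0.0021] twist 0.0003
```

View pics/side5.png

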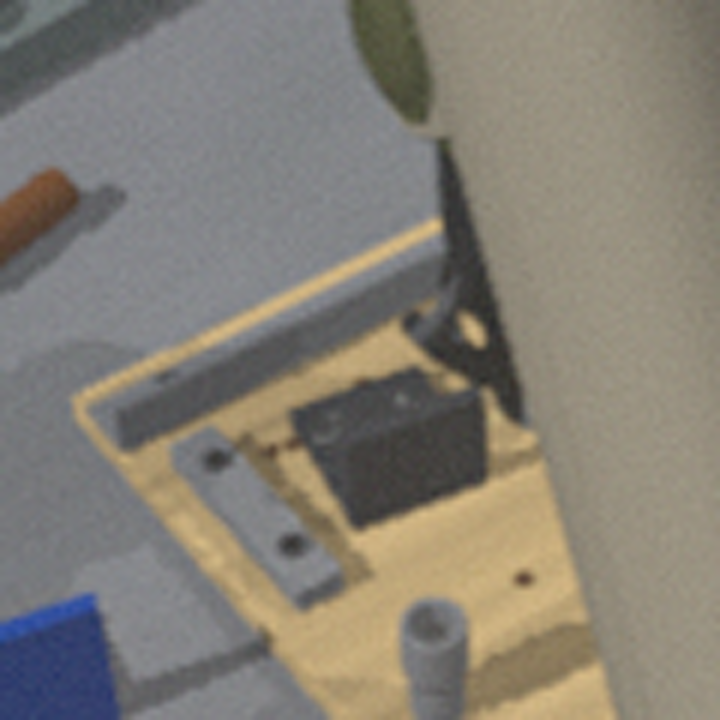

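The push turned the bracket clockwise, so the contact was too near the heel. I measure the yaw and shift the push point towards the toe.

```bash
python3 -m handwheel '[[0,0.015,0,0,-1],[0,0.04,0,0,-1],[0,0.06,-0.06,0,-1],[0,0.12,-0.1,0,-1],[0,0.16,-0.14,0,-1],[0,0.16,-0.14,0,-1],[0,0.16,-0.14,0,-1]]'| egrep 'clock|eef|force'
python3 - <<'E'
from h import *
d={n:viewer.capture(n) for n in("top","side")}
import pickle; pickle.dump(d,open("c2.pkl","wb"))
save(d["side"],"side6.png",(190,190,290,270),7); save(d["top"],"top6.png",(235,155,335,255),6)
E
```

```text
clock: 9.82
eef_pos: [0.5213, -0.1759, 0.1286]
contact_force: [0.4, 0.8, -0.5]
```

View pics/side6.png

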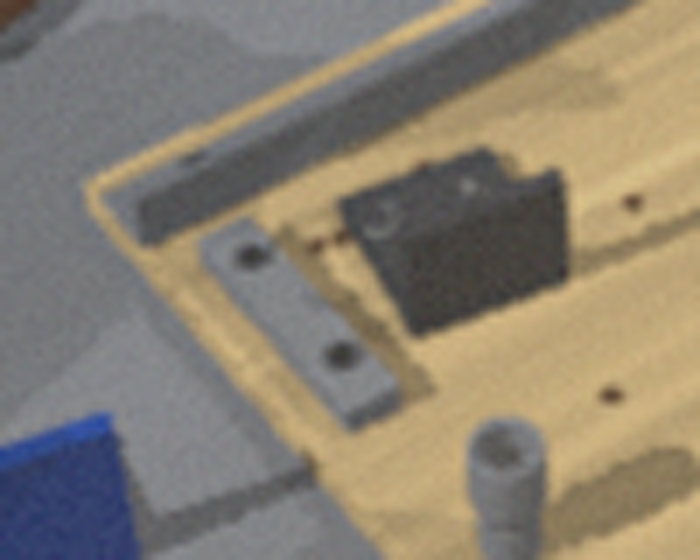

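View pics/top6.png

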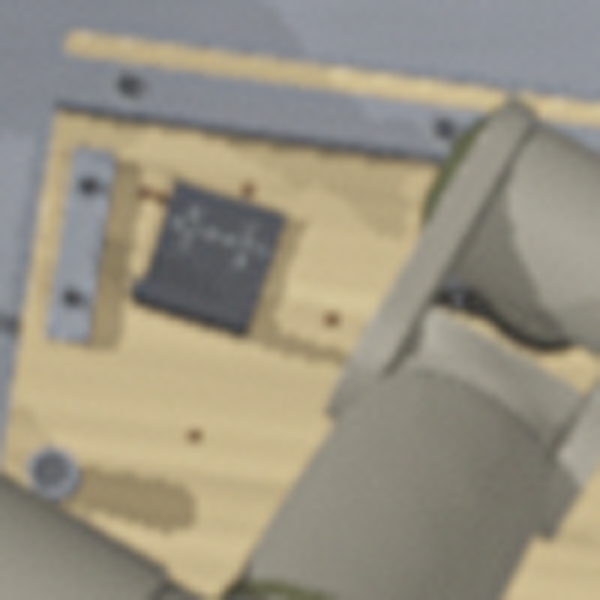

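```bash
python3 - <<'E'
from h import *
import pickle
d=pickle.load(open("c2.pkl","rb")); t,s=d["top"],d["side"]
P=lambda p:[(235+x/6,155+y/6) for x,y in p]; Q=lambda p:[(190+x/7,190+y/7) for x,y in p]
for n,r in(("toeL,R",onz(t,P([(177,180),(287,212)]),.028)),("heeltopL,R",onz(t,P([(135,293),(247,333)]),.078)),("side heelL bottom,toeL top",np.r_[onz(s,Q([(415,337)]),.018),onz(s,Q([(342,203)]),.028)])):
    b=[W2B(x) for x in r]; print(n,np.round(b,4).tolist(),"yaw",np.arctan2(-(b[0]-b[1])[0],(b[0]-b[1])[1]).round(3))
go(B2W([-.08,.0,.005]),BY)
E
```

```text
toeL,R [[-0.0331, 0.1321, 0.01], [-0.0432, 0.0652, 0.01]] yaw -0.15
heeltopL,R [[-0.1106, 0.1433, 0.06], [-0.1247, 0.0769, 0.06]] yaw -0.208
side heelL bottom,toeL top [[-0.1084, 0.1477, 0.0], [-0.0361, 0.135, 0.01]] yaw 1.397
clock 9.925 tcp [ 0.5214 -0.1753  0.1283] board [-0.1001 -0.0747  0.1103] yaw -0.1581 F [-0.6  0.8 -0.8]
rows to [ 0.5531 -0.1047  0.023 ] [ 0.0266 -0.0993  0.1407] twist 0.0006
```

The first contact was evidently the gripper linkage against the standing leg. I push again nearer the toe (x ≈ -80), on the flat leg's edge only, which also turns it back.

```bash
python3 -m handwheel '[[0.0266,-0.05,0,0,-1],[0.0266,-0.0993,0.02,0,-1],[0.0266,-0.11,0.08,0,-1],[0.0266,-0.11,0.13,0,-1],[0.0266,-0.11,0.1407,0,-1],[0.0266,-0.11,0.1407,0,-1],[0.0266,-0.11,0.1407,0,-1]]'| egrep 'clock|eef|force'
python3 -m handwheel '[[0,-0.01,0.001,0,-1],[0,-0.02,0.001,0,-1],[0,-0.03,0.001,0,-1],[0,-0.04,0.001,0,-1],[0,-0.05,0.001,0,-1],[0,-0.056,0.001,0,-1],[0,-0.061,0.001,0,-1],[0,-0.066,0.001,0,-1],[0,-0.071,0.001,0,-1],[0,-0.076,0.001,0,-1],[0,-0.079,0.001,0,-1],[0,-0.079,0.001,0,-1]]'| egrep 'clock|eef|force'
python3 - <<'E'
from h import *
go(B2W([-.08,.09,.005]),BY)
c=viewer.capture("side"); save(c,"side7.png",(190,190,290,270),7)
E
```

```text
clock: 10.8
eef_pos: [0.555, -0.0971, 0.0243]
contact_force: [0.5, -0.3, -0.4]
clock: 12.3
eef_pos: [0.5645, -0.0387, 0.0236]
contact_force: [-0.3, -1.7, 0.1]
clock 12.3 tcp [ 0.5645 -0.0387  0.0236] board [-0.0793  0.067   0.0056] yaw -0.158 F [-0.3 -1.7  0.1]
rows to [ 0.5674 -0.0159  0.023 ] [-0.001  -0.0306  0.0008] twist 0.0006
```

View pics/side7.png

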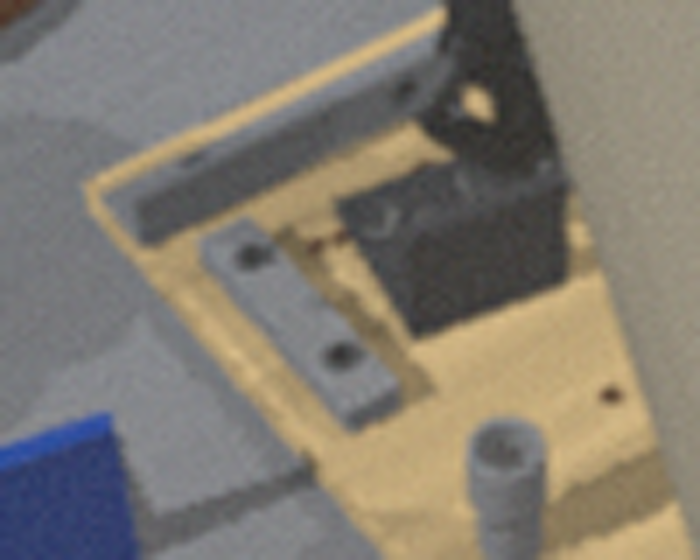

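Barely touching, so the finger tips are slimmer than assumed. Continuing in small steps.

```bash
python3 -m handwheel '[[0,-0.004,0,0,-1],[0,-0.008,0,0,-1],[0,-0.012,0,0,-1],[0,-0.016,0,0,-1],[0,-0.016,0,0,-1]]'| egrep 'clock|eef|force'
python3 - <<'E'
from h import *
go(B2W([-.08,.09,.005]),BY)
c=viewer.capture("side"); save(c,"side8.png",(190,190,290,270),7)
E
```

```text
clock: 12.98
eef_pos: [0.5663, -0.0264, 0.0236]
contact_force: [0.6, -1.5, -1.2]
clock 12.975 tcp [ 0.5663 -0.0264  0.0236] board [-0.0793  0.0794  0.0056] yaw -0.1579 F [ 0.6 -1.5 -1.2]
rows to [ 0.5674 -0.0159  0.023 ] [-0.0009 -0.0141  0.0008] twist 0.0007
```

View pics/side8.png

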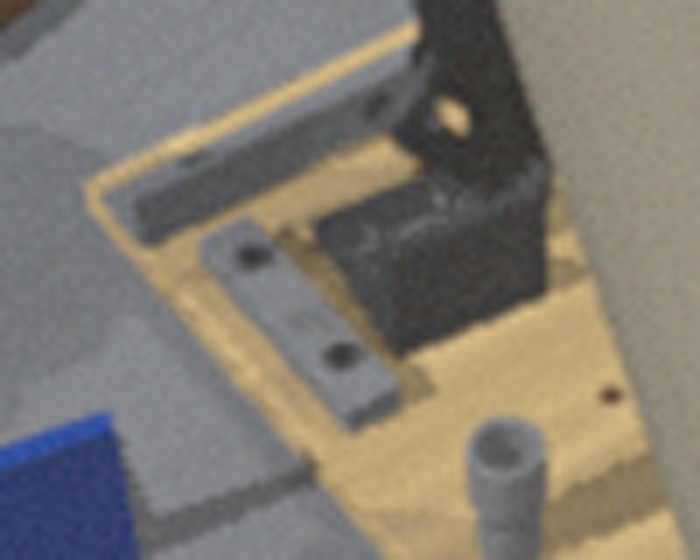

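```bash
python3 -m handwheel '[[0,-0.004,0,0,-1],[0,-0.008,0,0,-1],[0,-0.012,0,0,-1],[0,-0.012,0,0,-1]]'| egrep 'clock|eef|force'
python3 - <<'E'
from h import *
go(B2W([-.08,.09,.005]),BY)
c=viewer.capture("side"); save(c,"side9.png",(190,190,290,270),7)
E
```

```text
clock: 13.52
eef_pos: [0.5677, -0.0172, 0.0236]
contact_force: [-0.0, -2.0, 0.3]
clock 13.525 tcp [ 0.5677 -0.0172  0.0236] board [-0.0794  0.0888  0.0056] yaw -0.1576 F [-0.  -2.   0.3]
rows to [ 0.5674 -0.0159  0.023 ] [-0.0007 -0.0017  0.0008] twist 0.0009
```

View pics/side9.png

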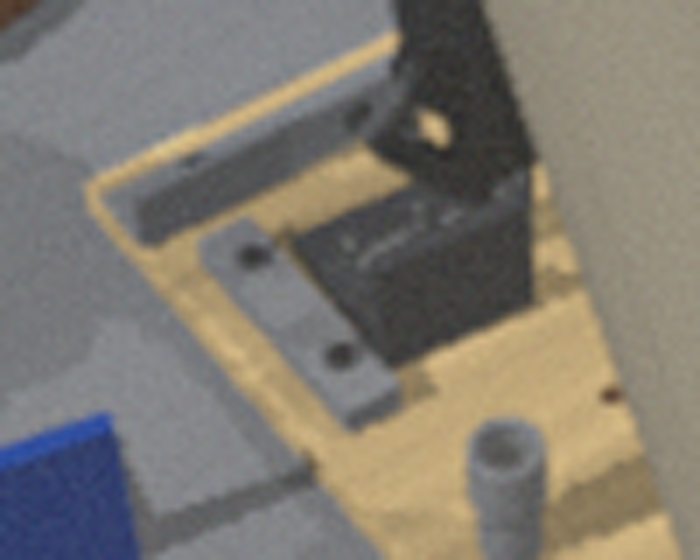

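```bash
python3 -m handwheel '[[0,-0.003,0,0,-1],[0,-0.006,0,0,-1],[0,-0.006,0,0,-1]]'| egrep 'clock|eef|force'
python3 -m handwheel '[[0,-0.003,0,0,-1],[0,-0.003,0,0,-1]]'| egrep 'clock|eef|force'
python3 - <<'E'
from h import *
go(B2W([-.08,.09,.005]),BY)
c=viewer.capture("side"); save(c,"side10.png",(190,190,290,270),7)
E
```

```text
clock: 13.95
eef_pos: [0.5685, -0.0126, 0.0236]
contact_force: [0.8, -2.0, -0.9]
clock: 14.2
eef_pos: [0.5692, -0.0105, 0.0237]
contact_force: [1.8, -4.7, -1.5]
clock 14.2 tcp [ 0.5692 -0.0105  0.0237] board [-0.079   0.0956  0.0057] yaw -0.1576 F [ 1.8 -4.7 -1.5]
rows to [ 0.5674 -0.0159  0.023 ] [-0.0013  0.0074  0.0009] twist 0.0009
```

View pics/side10.png

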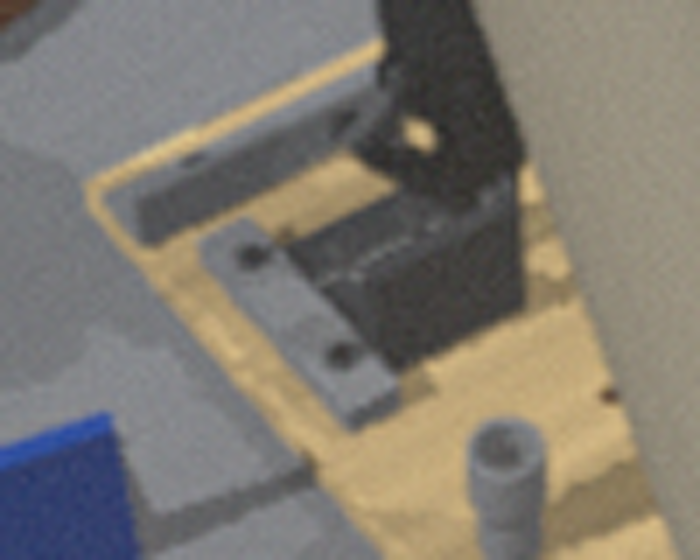

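Toe end has reached the stop (contact 5 N). Next I back off and go round behind the standing leg, with fingers partly open for a squaring push in +x.

```bash
python3 -m handwheel '[[0,0.02,0,0,-1],[0,0.06,0,0,-1],[0,0.08,-0.08,0,-0.3],[0,0.08,-0.15,0,-0.3],[0,0.08,-0.15,0,-0.3]]' | egrep 'clock|eef|force'
python3 -c "
from h import *
go(B2W([-.165,.132,.12]),BY);go(B2W([-.165,.132,.012]),BY)"
```

```text
clock: 14.88
eef_pos: [0.5604, -0.0709, 0.1399]
contact_force: [0.2, -0.5, -0.7]
clock 14.875 tcp [ 0.5604 -0.0709  0.1399] board [-0.0782  0.0346  0.1219] yaw -0.1583 F [ 0.2 -0.5 -0.7]
rows to [0.4901 0.0391 0.138 ] [-0.1157 -0.13    0.0013] twist 0.0005
clock 14.875 tcp [ 0.5604 -0.0709  0.1399] board [-0.0782  0.0346  0.1219] yaw -0.1583 F [ 0.2 -0.5 -0.7]
rows to [0.4901 0.0391 0.03  ] [-0.1175 -0.1298  0.1453] twist 0.0005
```

```bash
python3 -m handwheel '[[-0.07,-0.04,0,0,-0.3],[-0.1157,-0.09,0,0,-0.3],[-0.1157,-0.13,0,0,-0.3],[-0.1157,-0.13,0,0,-0.3],[-0.1175,-0.13,0.06,0.0005,-0.3],[-0.1175,-0.13,0.12,0.0005,-0.3],[-0.1175,-0.13,0.1453,0.0005,-0.3],[-0.1175,-0.13,0.1453,0.0005,-0.3],[-0.1175,-0.13,0.1453,0.0005,-0.3]]' | egrep 'clock|eef|force|open'
python3 - <<'E'
from h import *
go(B2W([-.10,.132,.012]),BY)
d={n:viewer.capture(n) for n in("top","side")}
save(d["side"],"side11.png",(190,190,290,270),7); save(d["top"],"top11.png",(235,155,335,255),6)
E
```

```text
clock: 16.0
eef_pos: [0.4904, 0.0386, 0.0305]
contact_force: [1.1, -0.0, 0.3]
opening: 0.0301
clock 16.0 tcp [0.4904 0.0386 0.0305] board [-0.1646  0.1316  0.0125] yaw -0.1595 F [ 1.1 -0.   0.3]
rows to [0.5543 0.0288 0.03  ] [ 0.0861 -0.0005  0.0018] twist -0.0003
```

View pics/side11.png

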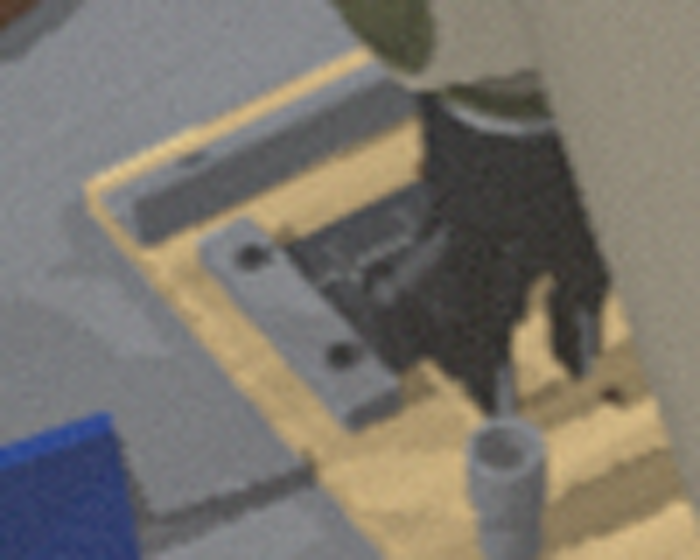

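View pics/top11.png

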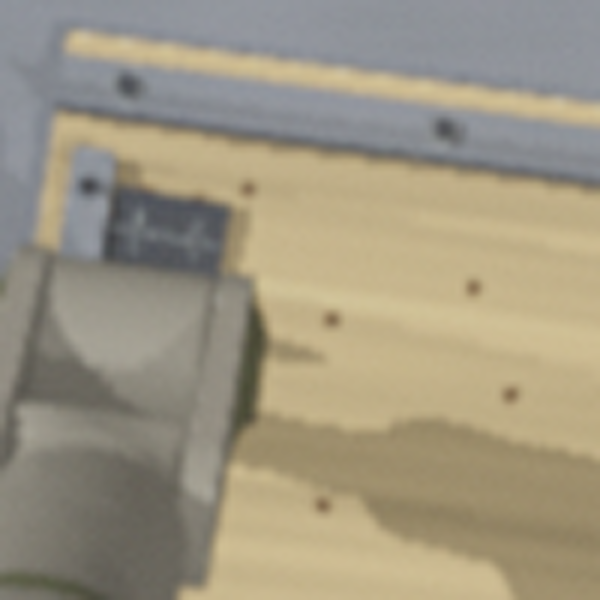

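The bracket lies along the stop (top crop, toe edge (113,187)-(232,207)), and two fingers stand behind it. Pushing towards the fence.

```bash
python3 -m handwheel '[[0.015,0,0,0,-0.3],[0.03,0,0,0,-0.3],[0.038,0,0,0,-0.3],[0.043,0,0,0,-0.3],[0.048,0,0,0,-0.3],[0.053,0,0,0,-0.3],[0.058,0,0,0,-0.3],[0.063,0,0,0,-0.3],[0.068,0,0,0,-0.3],[0.073,0,0,0,-0.3],[0.078,0,0,0,-0.3],[0.083,0,0,0,-0.3],[0.088,0,0,0,-0.3],[0.088,0,0,0,-0.3]]' | egrep 'clock|eef|force'
python3 - <<'E'
from h import *
go(B2W([-.09,.132,.012]),BY)
d={n:viewer.capture(n) for n in("top","side")}
save(d["side"],"side12.png",(190,190,290,270),7); save(d["top"],"top12.png",(235,155,335,255),6)
E
```

```text
clock: 17.85
eef_pos: [0.5565, 0.0282, 0.032]
contact_force: [-0.4, 0.3, -0.6]
clock 17.85 tcp [0.5565 0.0282 0.032 ] board [-0.0977  0.1318  0.014 ] yaw -0.1593 F [-0.4  0.3 -0.6]
rows to [0.5641 0.0272 0.03  ] [ 0.0102 -0.0002  0.0028] twist -0.0002
```

View pics/side12.png

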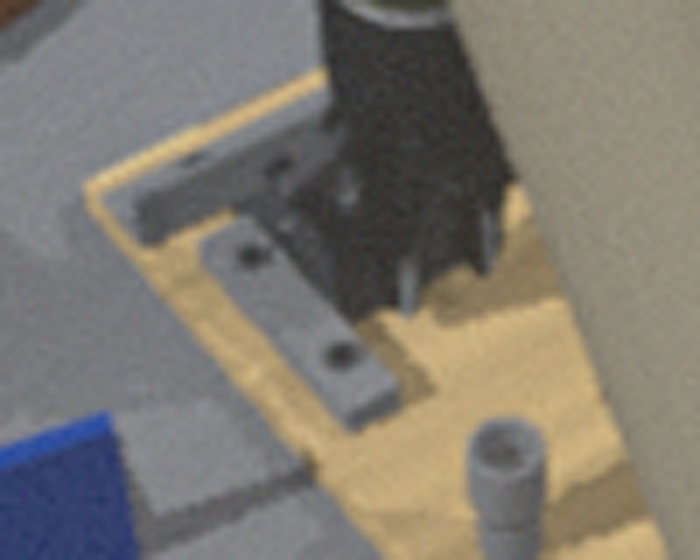

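View pics/top12.png

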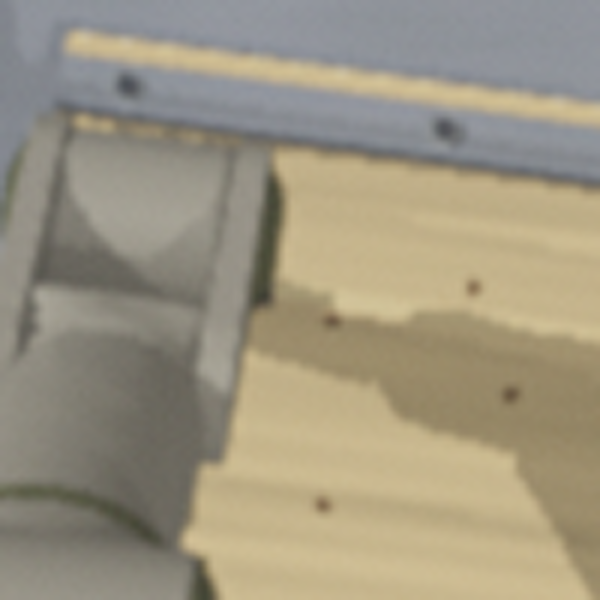

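Close to the fence, with a little still to go. Small steps until the force rises.

```bash
python3 -m handwheel '[[0.003,0,0,0,-0.3],[0.006,0,0,0,-0.3],[0.006,0,0,0,-0.3]]' | egrep 'eef|force'
python3 -m handwheel '[[0.003,0,0,0,-0.3],[0.003,0,0,0,-0.3]]' | egrep 'eef|force'
python3 -m handwheel '[[0.003,0,0,0,-0.3],[0.003,0,0,0,-0.3]]' | egrep 'eef|force'
python3 -c "
from h import *
go(B2W([-.09,.132,.012]),BY)"
```

```text
eef_pos: [0.561, 0.0275, 0.0321]
contact_force: [-2.5, 1.8, -0.8]
eef_pos: [0.5635, 0.0272, 0.0321]
contact_force: [-3.1, 1.1, -1.4]
eef_pos: [0.5637, 0.0273, 0.0319]
contact_force: [-11.4, 2.0, 4.5]
clock 18.825 tcp [0.5637 0.0273 0.0319] board [-0.0905  0.1321  0.0139] yaw -0.1593 F [-11.4   2.    4.5]
rows to [0.5641 0.0272 0.03  ] [0.0006 0.0001 0.0025] twist -0.0002
```

Fence contact: 11 N with the TCP at x = -90.5, which puts the heel at -80. Retreating and going to the right side for the final look and sideways nudge.

```bash
python3 -m handwheel '[[-0.02,0,0,0,-0.3],[-0.06,0,0,0,-0.3],[-0.07,0,-0.08,0,-0.3],[-0.07,0,-0.14,0,-1],[-0.07,0.05,-0.14,0,-1],[-0.03,0.12,-0.14,0,-1],[0.03,0.18,-0.14,0,-1],[0.065,0.26,-0.14,0,-1],[0.065,0.26,-0.14,0,-1],[0.065,0.26,-0.14,0,-1]]' | egrep 'clock|eef|force'
python3 - <<'E'
from h import *
d={n:viewer.capture(n) for n in("top","side")}
import pickle; pickle.dump(d,open("c3.pkl","wb"))
save(d["side"],"side13.png",(190,190,290,270),7); save(d["top"],"top13.png",(235,155,335,255),6)
go(B2W([-.04,.03,.005]),BY)
E
```

```text
clock: 20.08
eef_pos: [0.5799, -0.1731, 0.1372]
contact_force: [-0.4, 0.2, 0.3]
clock 20.175 tcp [ 0.5797 -0.1718  0.1375] board [-0.0431 -0.062   0.1195] yaw -0.1582 F [-0.6 -0.  -0.9]
rows to [ 0.5974 -0.0814  0.023 ] [ 0.0024 -0.1225  0.1528] twist 0.0005
```

View pics/side13.png

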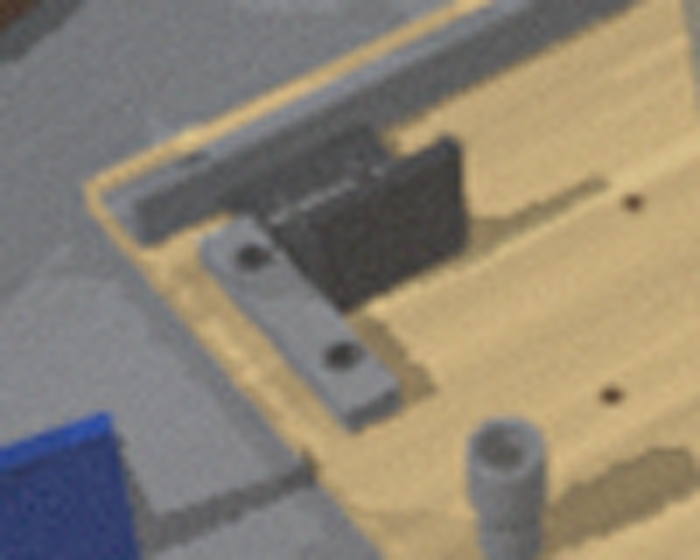

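View pics/top13.png

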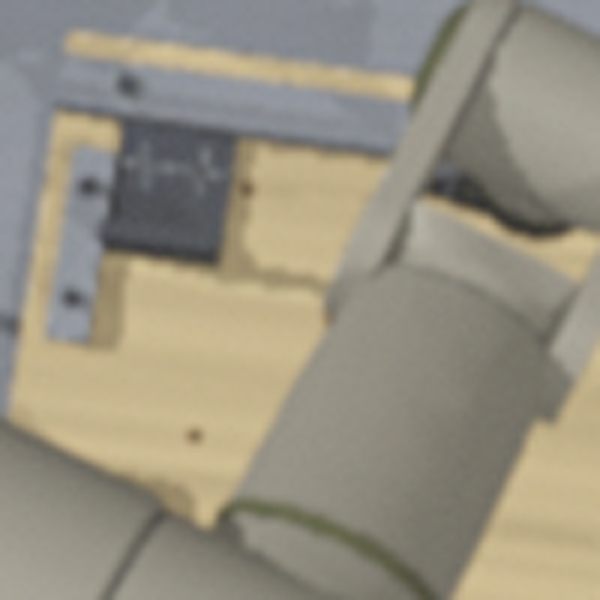

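It looks seated in the corner: toe on the fence, left side on the stop. Final gentle nudge sideways to confirm the stop contact.

```bash
python3 -m handwheel '[[-0.002,-0.06,0,0,-1],[-0.002,-0.1225,0.02,0,-1],[-0.002,-0.1225,0.08,0,-1],[-0.002,-0.1225,0.14,0,-1],[-0.002,-0.1225,0.1535,0,-1],[-0.002,-0.1225,0.1535,0,-1],[-0.002,-0.15,0.1535,0,-1],[-0.002,-0.18,0.1535,0,-1],[-0.002,-0.198,0.1535,0,-1],[-0.002,-0.198,0.1535,0,-1]]' | egrep 'clock|eef|force'
python3 -m handwheel '[[0,-0.003,0,0,-1],[0,-0.006,0,0,-1],[0,-0.006,0,0,-1]]' | egrep 'eef|force'
python3 -c "
from h import *
go(B2W([-.045,.1,.005]),BY)"
```

```text
clock: 21.42
eef_pos: [0.6034, -0.0239, 0.0233]
contact_force: [0.4, -0.0, 0.9]
eef_pos: [0.6041, -0.0196, 0.0233]
contact_force: [0.2, -0.3, -0.2]
clock 21.8 tcp [ 0.6041 -0.0196  0.0233] board [-0.0431  0.0921  0.0053] yaw -0.1568 F [ 0.2 -0.3 -0.2]
rows to [ 0.6035 -0.0115  0.023 ] [-0.0025 -0.0105  0.0004] twist 0.0014
```

```bash
for i in 1 2 3; do python3 -m handwheel '[[0,-0.002,0,0,-1],[0,-0.0025,0,0,-1]]' | egrep 'eef|force'; done
python3 -c "
from h import *
go(B2W([-.045,.1,.005]),BY)"
```

```text
eef_pos: [0.6044, -0.0178, 0.0233]
contact_force: [-0.1, -0.3, 0.4]
eef_pos: [0.6047, -0.0159, 0.0233]
contact_force: [0.5, -0.5, 0.3]
eef_pos: [0.6048, -0.0152, 0.0233]
contact_force: [-3.3, -8.4, -0.4]
clock 22.55 tcp [ 0.6048 -0.0152  0.0233] board [-0.0431  0.0966  0.0053] yaw -0.1567 F [-3.3 -8.4 -0.4]
rows to [ 0.6035 -0.0115  0.023 ] [-0.0025 -0.0046  0.0003] twist 0.0014
```

```bash
python3 -m handwheel '[[0,-0.0015,0,0,-1],[0,-0.0015,0,0,-1]]' | egrep 'eef|force'
python3 -m handwheel '[[0,-0.001,0,0,-1],[0,-0.001,0,0,-1]]' | egrep 'eef|force'
python3 -c "
from h import *
go(B2W([-.045,.1,.005]),BY)"
```

```text
eef_pos: [0.6048, -0.0153, 0.0233]
contact_force: [-2.1, -6.5, -0.4]
eef_pos: [0.6048, -0.0153, 0.0233]
contact_force: [-1.7, -5.3, 0.2]
clock 23.05 tcp [ 0.6048 -0.0153  0.0233] board [-0.0431  0.0965  0.0053] yaw -0.1568 F [-1.7 -5.3  0.2]
rows to [ 0.6035 -0.0115  0.023 ] [-0.0025 -0.0047  0.0004] twist 0.0014
```

```bash
python3 -m handwheel '[[0,-0.003,0,0,-1],[0,-0.004,0,0,-1],[0,-0.004,0,0,-1]]' | egrep 'eef|force'
python3 -m handwheel '[[0,0.01,0,0,-1],[0,0.04,0,0,-1],[0,0.07,0,0,-1],[0,0.08,-0.07,0,-1],[0,0.12,-0.14,0,-1],[0,0.25,-0.2,0,-1],[0,0.3,-0.2,0,-1],[0,0.3,-0.2,0,-1],[0,0.3,-0.2,0,-1]]' | egrep 'clock|eef|force'
python3 - <<'E'
from h import *
d={n:viewer.capture(n) for n in("top","side")}
import pickle; pickle.dump(d,open("c4.pkl","wb"))
save(d["side"],"side14.png",(190,190,290,270),7); save(d["top"],"top14.png",(235,155,315,225),8)
go(B2W([-.14,.115,.02]),BY)
E
```

```text
eef_pos: [0.6048, -0.015, 0.0233]
contact_force: [-3.8, -15.3, 0.7]
clock: 24.55
eef_pos: [0.568, -0.2359, 0.175]
contact_force: [-0.3, 0.1, 0.0]
clock 24.65 tcp [ 0.5682 -0.234   0.1746] board [-0.0446 -0.1253  0.1566] yaw -0.1556 F [ 0.5  0.4 -0.3]
rows to [0.5121 0.0183 0.038 ] [-0.1281 -0.3222  0.1782] twist 0.0022
```

View pics/side14.png

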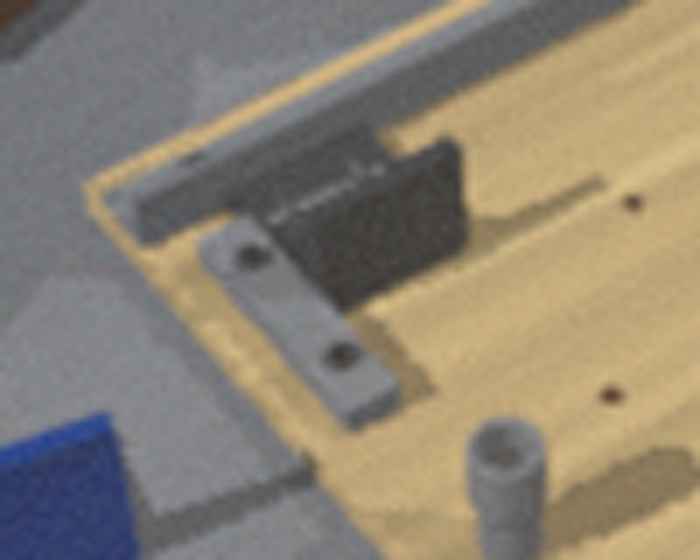

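View pics/top14.png

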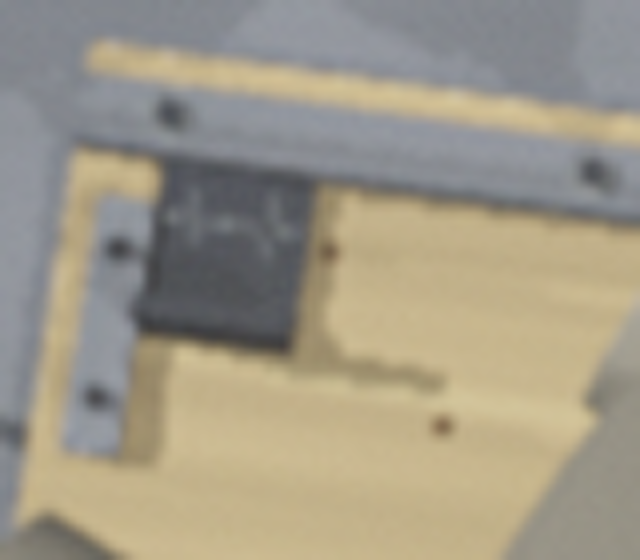

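Flush on both sides in both views. Against the stop, 15 N moved it by no more than about 0.3 mm. Final numeric check of the bracket corners and of the bystanders against the first picture.

```bash
python3 - <<'E'
from h import *
import pickle
a=pickle.load(open("c0.pkl","rb")); d=pickle.load(open("c4.pkl","rb")); t,s=d["top"],d["side"]
P=lambda p:[(235+x/8,155+y/8) for x,y in p]; Q=lambda p:[(190+x/7,190+y/7) for x,y in p]
for n,r in(("toeL,R",onz(t,P([(162,158),(317,180)]),.028)),("heeltop L,R",onz(t,P([(137,330),(292,353)]),.078)),("side heelR bottom",onz(s,Q([(466,247)]),.018))): print(n,[W2B(x).round(4).tolist() for x in r])
for n in a:
    df=np.abs(cv2.GaussianBlur(a[n]["color"],(5,5),0).astype(int)-cv2.GaussianBlur(d[n]["color"],(5,5),0)).max(2)
    cv2.imwrite(f"pics/diff_{n}.png",np.hstack([np.clip(df*4,0,255).astype(np.uint8)]))
im=np.vstack([cv2.resize(cv2.imread("pics/diff_top.png"),(400,300)),cv2.resize(t["color"][...,::-1],(400,300))]); im2=np.vstack([cv2.resize(cv2.imread("pics/diff_side.png"),(400,300)),cv2.resize(s["color"][...,::-1],(400,300))])
cv2.imwrite("pics/cmp.png",np.hstack([im,im2]))
E
```

```text
toeL,R [[-0.001, 0.1699, 0.01], [-0.0014, 0.1004, 0.01]]
heeltop L,R [[-0.0871, 0.1654, 0.06], [-0.0879, 0.0982, 0.06]]
side heelR bottom [[-0.08, 0.1031, 0.0]]
```

View pics/cmp.png

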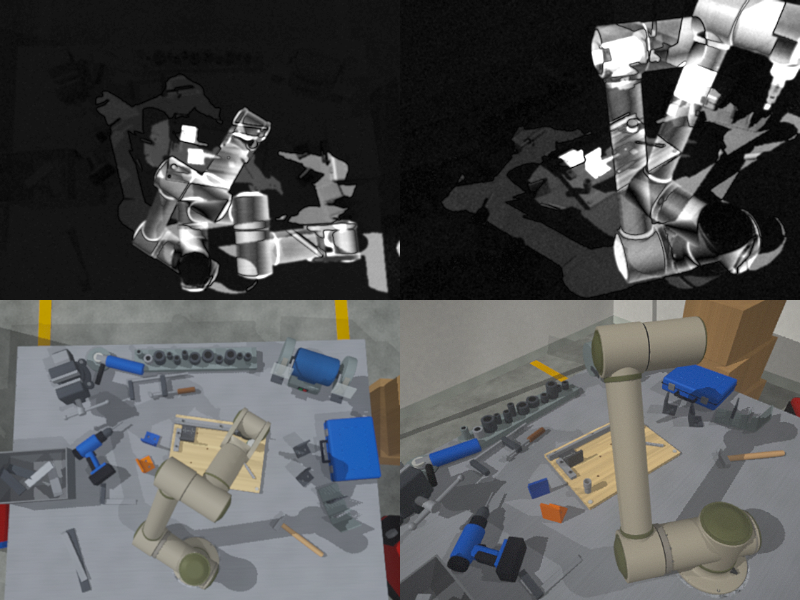

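Apart from the arm and shadows, the only difference is the bracket. It measures toe at x = -1 mm, y = 100 to 170 mm, square to the fence. Handing in.

```bash
python3 -c "
from h import *
print(job_done())"
```

```text
the job is handed in; nothing more can be done
None
```

I tipped the bracket over its heel by pushing near the top of the blank leg. I then pushed it sideways to the stop and, with two fingers, squarely home to the fence, ending with a gentle nudge against the stop. The job took about 25 s and nothing was gripped or lifted.

**Final position:** in the top view the toe corners are at x ≈ -1 mm and y = 170 and 100 mm. The side view puts the heel at x = -80 mm. The fence push stalled at about 11 N, and against the stop 15 N moved it by no more than about 0.3 mm.

**Checks that were off:**
- **First sideways push:** the gripper's linkage touched the standing leg and turned the bracket about 0.2 rad. I corrected this with a push nearer the toe.
- **Heel top edge:** the last top-view reading was 5–8 mm off in x and up to 5 mm in y. That edge read about 6 mm off in x before the first push too, so I relied on the side view and the contacts.
- **Bystanders:** the picture comparison showed no shift in any that were in view. The paste tin was hidden behind the arm in the last pictures; the gripper stayed well clear of it.

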